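Third hand at the spice rack: bring the empty bay round, then press the front guard home

TASK

First turn the spice carousel (it has a knob on top) until its empty bay faces straight at the rubber strip on the rack's front, so that I can get at the screws from inside. Then bring the loose wooden guard (its rib is there to hold it by) square and centred against the strip, standing on the cart top or only just clear of it, and press with a steady 10 N or so for two seconds, never squashing the strip flat. Finish while still holding and pressing, so that I can fasten it; leave everything else where it is.

Things in the scene. Friction and masses are not known exactly. Their poses are not given: they have to be found in the camera images.
- rack: Fixed plastic spice rack: square foot 190 x 190 x 12 mm, front panel 52 mm high along its -x edge (outer face at x = -95 mm), 30 mm high panel at the back. Origin on the cart top under its centre, which is also the carousel's axis; its own -x is its front and faces roughly to the robot (yaw within 0.3 rad).
- carousel (a joint): Turn of the carousel in the rack about the vertical, rad, anticlockwise from above; range -1.7 to 1.7, starts at 0.5 to 1.3, stays where left (friction 0.06 N m). 0: empty bay squarely to the rack's front (-x of the rack). Disc 156 mm across with three lidded jars (42 mm across, tops 82 mm above the cart top) fixed at three of its quarters; the fourth is the empty bay.
- knob_grip (a point): Centre of the bar-shaped knob on the carousel, 119 mm above the cart top, on the turning axis. Bar 46 mm long, 13 mm wide, 26 mm high (106 to 132 mm above the cart top) over a 44 mm disc; the point turns with the carousel: its x axis lies along the bar, its -x points to the empty bay.
- strip (a joint): How far the soft rubber strip on the rack's front panel is pushed in, m: 0 free, 0.018 squashed flat. It gives 1 mm per newton (10 N at 0.010), and springs back.
- strip_face (a point): Centre of the strip's outer face, 28 mm above the cart top; moves in (+x of the rack) with the strip. The strip is 140 mm long (rack's y), 30 mm high (13 to 43 mm above the cart top), its free face is 117 mm in front of the rack's axis. Axes as the rack's.
- guard: Loose wooden guard, about 0.15 kg, standing by itself left or right in front of the rack: board 10 mm thick (x), 150 mm long (y), 50 mm high, with a rib behind it 14 mm wide (y), 38 mm high, from x = -5 to -65 mm. Origin under the board's centre; +x is the flat face that goes against the strip (5 mm from the origin).
- guard_grip (a point): Middle of the guard's rib, where to pinch it across its 14 mm width from above: 35 mm behind the guard's origin (its -x), 22 mm above its underside; axes as the guard's.
- bowl: white ceramic pinch bowl, 84 mm across, 36 mm high; origin under its centre. Leave alone.
- tongs: steel tongs about 200 mm long with silicone tips, lying flat, 18 mm high; origin under the middle. Leave alone.
- mill: turned wooden pepper mill, 52 mm across, 155 mm high, upright; origin under its centre. Leave alone.
- mug: glazed mug, 80 mm across, 90 mm high; origin under its centre. Leave alone.
- jar: spare glass jar with lid, 52 mm across, 85 mm high; origin under its centre. Leave alone.
There are look-alikes about, which are no part of the job. Several things look just like the guard: the one meant starts farthest to the robot's left.

How it is judged:
By the outcome, as a careful person would: the job done as asked, in the order asked, and still so for the second after the job is handed in, while the arm keeps its last pose, push and grip.
It also fails if it takes over 58 s, if anything falls off the work surface, if the arm or the gripper's body presses on something with over 40 N, if the wrist force passes 120 N, or if a joint passes its speed limit or range.

ROBOT

A 6-joint arm with a two-finger parallel gripper is mounted at the origin on the work surface. World frame = base frame: x ahead of the robot, y to its left, z up, the work surface at z = 0. Lengths are in m, angles in rad, forces in N, time in s.
With the tool pointing down it reaches from about 0.3 to 0.75 m from the base axis. Payload 8.5 kg.
Tool frame: the origin (TCP) lies at the very end of the fingers, on their centre line; the grasp point (between the pads) lies 19 mm behind it; z points along the fingers, y is the line along which they close (so a half turn about z gives the same grasp; the last joint's range is limited). The gripper opens to 88 mm and grips with 3 to 60 N. Pads are 18 mm wide; open, the fingers measure 123 mm over their backs; the gripper's body (75 mm by 187 mm) begins 45 mm behind the grasp point.
Start: joints at [-1.378, 0.381, 1.297, -0, 1.464, -0.215], TCP at [0.218, -0.505, 0.239] pointing down, gripper open.
Joint ranges: [-3.11, 3.11], [-0.89, 2.33], [0.22, 2.48], [-1.42, 4.56], [0.17, 2.85], [-2.88, 2.88]. Speed limits (rad/s): [2.39, 2.39, 3.14, 3.14, 3.14, 3.14].

INTERFACE

Orientations are given as [roll, pitch, yaw] about the fixed x, y, z axes, in that order (R = Rz(yaw) Ry(pitch) Rx(roll)).
In Python, from plant import robot gives the robot as it stands. The module is installed in compiled form; this text tells all that it offers. Calls block until the motion is done:
- robot.movep(position, orientation): joint-space move of the TCP to a pose.
- robot.servo_line(position, frame=None, max_speed=0.15, max_force=None): straight line of the TCP; frame=None keeps the orientation; max_speed is the mean speed in m/s. With max_force (N) it stops when the force on the tool has changed by that much, and returns True; else False.
- robot.move_j(angles): joint-space move.
- robot.set_gripper(opening, grip_force=None): finger opening in m; grip_force is the grip in N (None keeps the last); returns when the fingers have stopped.
- robot.dwell(seconds).
- robot.solve_ik(position, orientation): joint angles nearest the present ones, or None.
- robot.sense(): the state.
- robot.read_camera(name): name is "scene" or "side" or "wrist"; returns the picture (400x640x3 uint8, red, green, blue); there is no depth.
- robot.calibration(name): a dict with "fovy" (degrees; the focal length in pixels is half the picture's height over the tangent of half this angle, whatever the lens; pixels are square), "cx", "cy" (the principal point, pixels), "extrinsics" (4x4, takes a point from camera to world coordinates); the wrist camera has in their place "hand_eye" (4x4, takes a point from camera to tool coordinates, whose origin is the TCP and whose axes are the flange's). Camera axes: x right, y down, z forward; pixel columns grow to the right and rows downward; lengths in m; the calibration is good to about 2 mm. A picture is of the moment at which its call begins: read the wrist's pose just before it. calibration takes no time and is no camera call.
A pose or a line that the arm cannot do raises robot.MotionError and nothing moves.
- robot.job_done(): hands the job in; it is judged then, once.
The state is a dict: "time_s": time; "joint_pos": joint angles; "qvel": joint speeds; "joint_torque": joint torques, N m; "tool_pos": TCP position; "eef_rot": TCP orientation; "wrist_force": force on the tool from outside, world axes, zero at the start; "torque": the same for the moment, N m; "grip_width": finger opening in m; "grip_force": force on a finger pad.
Only numpy, scipy, OpenCV 4.12 (cv2) and the standard library are available. Lean on these libraries where they do the work, as an engineer would, in place of code of your own. Each camera call takes 0.05 s, during which the arm holds its last target. There are 200 camera calls.

## Working session

There is one attempt and no reset: what is moved stays moved. The work goes in short steps, each a Python script; the robot and the scene stay as the last script left them, time stands still between calls to the robot, and variables do not carry over. Pictures are saved under pics/ and viewed, at most 10 in all, crops included, and the job is handed in when it is done.

```bash
mkdir -p pics
python3 - <<'E'
from plant import robot
import cv2,numpy as np
for n in("scene","side"):
    im=robot.read_camera(n);cv2.imwrite(f"pics/{n}0.png",im[:,:,::-1])
    c=robot.calibration(n);print(n,c["fovy"],c["cx"],c["cy"],np.round(c["extrinsics"],3).tolist(), {k for k in c})
c=robot.calibration("wrist");print(c)
im=robot.read_camera("wrist");cv2.imwrite("pics/wrist0.png",im[:,:,::-1])
s=robot.sense();print(s)
E
```

```text
scene 42.69969057927888 315.54987760293545 201.8025504919755 [[0.833, 0.308, -0.46, 1.131], [0.553, -0.433, 0.711, -0.997], [0.02, -0.847, -0.531, 0.851], [0.0, 0.0, 0.0, 1.0]] {'fovy', 'cx', 'extrinsics', 'cy'}
side 55.7680520508087 326.685375428111 202.41216794063294 [[-0.972, -0.161, 0.17, 0.315], [-0.233, 0.599, -0.766, 0.805], [0.021, -0.784, -0.62, 0.75], [0.0, 0.0, 0.0, 1.0]] {'fovy', 'cx', 'extrinsics', 'cy'}
{'fovy': 69.52746268757694, 'cx': 319.1644127617752, 'cy': 196.9282066600158, 'hand_eye': array([[-2.62331926e-04, -9.51426058e-01, -3.07877228e-01,
         8.14019953e-02],
       [ 9.99999935e-01, -3.25428394e-04,  1.53597413e-04,
        -1.03978451e-03],
       [-2.46328573e-04, -3.07877167e-01,  9.51426082e-01,
        -1.46480111e-01],
       [ 0.00000000e+00,  0.00000000e+00,  0.00000000e+00,
         1.00000000e+00]])}
{'time_s': 0.15, 'joint_pos': array([-1.37827138e+00,  3.81059085e-01,  1.29801463e+00, -3.76513043e-05,
        1.46361985e+00, -2.15289617e-01]), 'qvel': array([-8.25544435e-04, -3.23385978e-03, -4.27812960e-03, -1.71861228e-04,
       -1.54529156e-05,  5.87220523e-04]), 'joint_torque': array([ 2.93726684e-03, -4.38083124e+01, -2.24616086e+01,  7.14182295e-02,
        3.42889444e-02, -7.55391602e-05]), 'tool_pos': array([ 0.21808534, -0.50468552,  0.23829432]), 'eef_rot': array([-3.14050916e+00, -1.98622358e-04,  4.07818501e-01]), 'wrist_force': array([ 0.56915233, -0.3476737 , -0.38558371]), 'torque': array([ 0.049166  , -0.01984639,  0.03746567]), 'grip_force': 0.0, 'grip_width': 0.08846635098416512}
```

View pics/scene0.png

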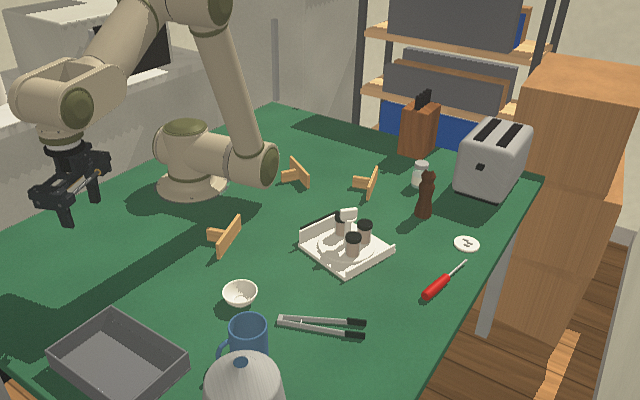

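View pics/side0.png

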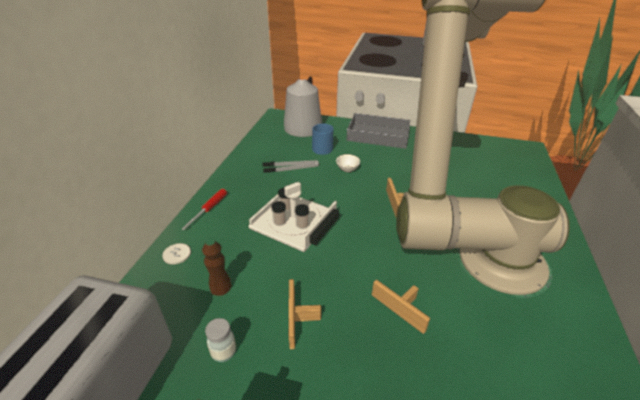

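The pictures show the rack at scene (345,245) and side (293,218). The dark strip is at side (325,225). Three guard-like pieces are at scene (295,172), (368,183) and (225,235), and at side (400,305), (300,313) and (392,195).

```bash
cat > h.py <<'E'
from plant import robot
import cv2,numpy as np
from scipy.spatial.transform import Rotation as R
def cam(n,s=None):
    c=robot.calibration(n);f=200/np.tan(np.radians(c["fovy"])/2)
    if n=="wrist":
        T=np.eye(4);T[:3,:3]=R.from_euler("xyz",s["eef_rot"]).as_matrix();T[:3,3]=s["tool_pos"];E=T@c["hand_eye"]
    else:E=c["extrinsics"]
    return f,c["cx"],c["cy"],E
def ray(C,px,z):
    f,cx,cy,E=C;px=np.atleast_2d(px).astype(float)
    d=np.c_[(px[:,0]-cx)/f,(px[:,1]-cy)/f,np.ones(len(px))]@E[:3,:3].T
    return E[:3,3]+d*((z-E[2,3])/d[:,2])[:,None]
def proj(C,P):
    f,cx,cy,E=C;p=(np.atleast_2d(P)-E[:3,3])@E[:3,:3]
    return np.c_[cx+f*p[:,0]/p[:,2],cy+f*p[:,1]/p[:,2]]
def snap(name):
    s=robot.sense();im=robot.read_camera("wrist");cv2.imwrite(f"pics/{name}.png",im[:,:,::-1]);np.savez(f"pics/{name}.npz",p=s["tool_pos"],r=s["eef_rot"])
    return im,cam("wrist",s)
def load(name):
    d=np.load(f"pics/{name}.npz");return cv2.imread(f"pics/{name}.png")[:,:,::-1],cam("wrist",dict(tool_pos=d["p"],eef_rot=d["r"]))
E
python3 - <<'E'
from h import *
S=cam("scene");D=cam("side");np.set_printoptions(precision=3,suppress=True)
print("S",ray(S,[(295,175),(368,185),(222,240)],0.02)[:,:2].tolist(),ray(S,[(240,290),(247,340),(320,327),(425,190),(420,175)],.03)[:,:2])
print("D",ray(D,[(400,305),(300,313),(392,195)],0.02)[:,:2],ray(D,[(348,163),(322,140),(290,166),(216,270),(220,340)],.03)[:,:2])
print("rack corners foot",ray(S,[(346,278),(395,248),(299,243)],.012)[:,:2],ray(D,[(250,222),(305,246),(337,206)],.012)[:,:2])
print("knob",ray(S,[(349,213)],.132),ray(D,[(292,189)],.132))
E
```

```text
S [[0.26350253280487423, 0.21593367439622968], [0.4939963079428208, 0.2995420328550833], [0.31305417068164565, -0.19394621868995732]] [[ 0.492 -0.327]
 [ 0.606 -0.437]
 [ 0.712 -0.318]
 [ 0.664  0.362]
 [ 0.611  0.443]]
D [[ 0.26   0.233]
 [ 0.479  0.312]
 [ 0.321 -0.189]] [[ 0.492 -0.324]
 [ 0.622 -0.46 ]
 [ 0.684 -0.251]
 [ 0.715  0.25 ]
 [ 0.62   0.424]]
rack corners foot [[ 0.665 -0.128]
 [ 0.711  0.055]
 [ 0.486 -0.076]] [[ 0.714  0.042]
 [ 0.53   0.096]
 [ 0.482 -0.098]]
knob [[ 0.609 -0.029  0.132]] [[0.591 0.008 0.132]]
```

Run:
```python
from h import *
robot.movep([0.39,0.30,0.30],[np.pi,0,np.pi]); snap("g1")
robot.movep([0.50,0,0.30],[np.pi,0,np.pi]); snap("r1")
s=robot.sense();print(s["time_s"],s["joint_pos"])
a=cv2.imread("pics/g1.png");b=cv2.imread("pics/r1.png")
cv2.imwrite("pics/v1.png",cv2.resize(np.vstack([a,b]),(480,600)))
```

```text
4.3667 [-2.35263018e-01  2.52473579e-01  1.30977834e+00  1.98362069e-04
  1.57925075e+00 -1.80747595e+00]
```

View pics/g1.png

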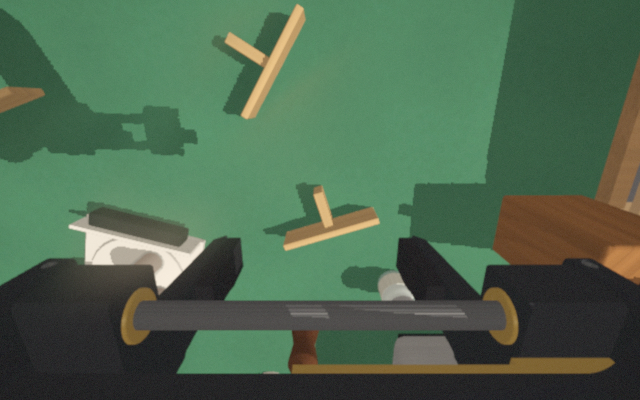

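View pics/r1.png

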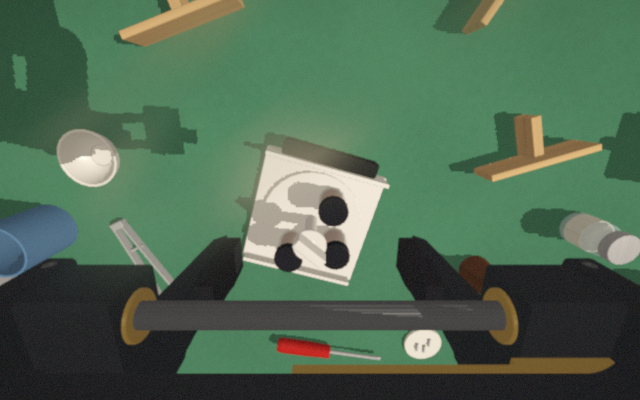

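g1 and r1 show the target guard at r1 (540,160). The rack's front panel top edge runs (267,148)–(388,186). The lids are at (333,211), (336,255) and (288,258), so the empty bay is at about (285,205). The knob is at (312,245).

Run:
```python
from h import *
np.set_printoptions(precision=4,suppress=True)
im,C=load("r1")
g=im.max(2)
crop=np.zeros_like(g);crop[192:275,250:375]=1
m=((g<45)&(crop>0)).astype(np.uint8)
n,l,st,ce=cv2.connectedComponentsWithStats(m)
for i in range(1,n):
    if st[i,4]>150:print("lid",ce[i],st[i,4],ray(C,ce[i],.082)[0])
# strip
hsv=cv2.cvtColor(im,cv2.COLOR_RGB2HSV)
w=((hsv[...,1]<60)&(hsv[...,2]>120)).astype(np.uint8)
n,l,st,ce=cv2.connectedComponentsWithStats(w)
i=l[190,290];print("white",st[i])
c=max(cv2.findContours((l==i).astype(np.uint8),cv2.RETR_EXTERNAL,cv2.CHAIN_APPROX_NONE)[0],key=len)
print(cv2.approxPolyDP(c,5,True)[:,0].tolist())
big=cv2.resize(im[120:300,225:405,::-1],None,fx=3.3,fy=3.3,interpolation=cv2.INTER_CUBIC)
cv2.imwrite("pics/r1z.png",big)
```

```text
lid [332.6552 212.4557] 406 [0.561  0.0206 0.082 ]
lid [336.0529 254.5103] 435 [0.6251 0.0264 0.082 ]
lid [286.2844 257.9313] 422 [ 0.6306 -0.0446  0.082 ]
white [  232   144   158   142 12028]
[[255, 151], [259, 159], [244, 163], [255, 165], [242, 173], [248, 180], [239, 191], [233, 188], [232, 197], [242, 190], [243, 198], [254, 200], [243, 260], [278, 268], [274, 253], [283, 237], [289, 241], [283, 236], [288, 233], [302, 260], [291, 272], [348, 285], [382, 190], [389, 187], [386, 178], [286, 154], [271, 144], [263, 153]]
```

View pics/r1z.png

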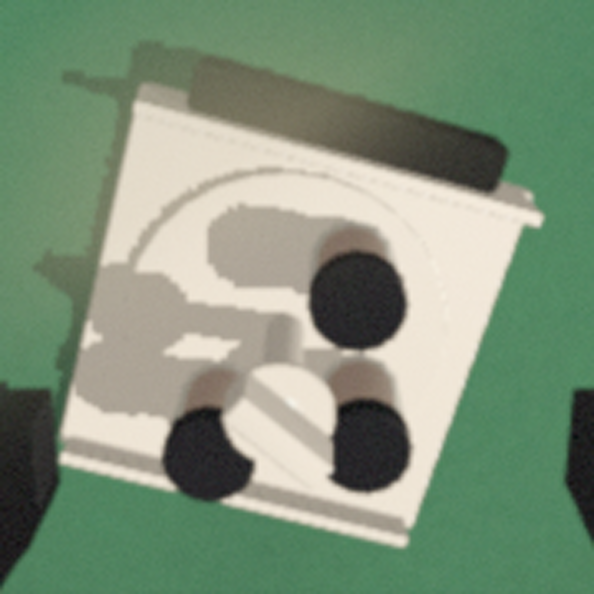

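The zoomed view shows lid centres at zoom (357,300), (370,445) and (207,453). The knob disc is at (277,415), and the bar runs (250,385)–(330,450). The front panel top edge runs (137,104)–(543,217), and the back panel edge (62,460)–(407,545).

Run:
```python
from h import *
np.set_printoptions(precision=4,suppress=True)
im,C=load("r1")
Z=lambda *p:np.array(p)/3.3+[225,120]-.35
L=ray(C,Z((357,300),(370,445),(207,453)),.082);print(L)
ax=(L[0]+L[2])/2;print("axis lids",ax, "knob disc",ray(C,Z((279,415)),.106), "bar mid",ray(C,Z((290,418)),.132))
b=L[1]-ax;d=L[0]-L[2];print("dirs: jar1-3",np.arctan2(d[1],d[0]),np.linalg.norm(d),"jar2-ax",np.arctan2(b[1],b[0]))
F=ray(C,Z((137,104),(543,217)),.052);d=F[1]-F[0];print("front",F,np.linalg.norm(d),"yaw",np.arctan2(-d[0],d[1]))
B=ray(C,Z((62,462),(407,547)),.03);d=B[1]-B[0];print("back",B,np.linalg.norm(d),"yaw",np.arctan2(-d[0],d[1]))
K=ray(C,Z((245,383),(330,455)),.132);print(K)
S_=ray(C,Z((188,105),(492,190)),.043);d=S_[1]-S_[0];print("strip",S_,np.linalg.norm(d),"yaw",np.arctan2(-d[0],d[1]))
print("robot rack quad centre",(F.mean(0)+B.mean(0))/2)
```

```text
[[ 0.5583  0.0208  0.082 ]
 [ 0.6251  0.0274  0.082 ]
 [ 0.629  -0.043   0.082 ]]
axis lids [ 0.5936 -0.0111  0.082 ] knob disc [[ 0.5982 -0.0108  0.106 ]] bar mid [[ 0.5858 -0.0057  0.132 ]]
dirs: jar1-3 2.4074271903232956 0.09520831291678984 jar2-ax 0.8864036066889781
front [[ 0.4828 -0.0703  0.052 ]
 [ 0.5314  0.1019  0.052 ]] 0.17885424875288541 yaw -0.2751098238596028
back [[ 0.6638 -0.1215  0.03  ]
 [ 0.713   0.0511  0.03  ]] 0.17943495021346326 yaw -0.27756158553487037
[[ 0.5716 -0.022   0.132 ]
 [ 0.6012  0.0091  0.132 ]]
strip [[ 0.4847 -0.0503  0.043 ]
 [ 0.5217  0.0809  0.043 ]] 0.13636958647419867 yaw -0.27518175883274953
robot rack quad centre [ 0.5978 -0.0097  0.041 ]
```

Run:
```python
from h import *
ax=[.597,-.0105];y0=.84+np.pi;y1=-.276+np.pi
robot.set_gripper(.05)
robot.movep([*ax,.19],[np.pi,0,y0])
print(robot.servo_line([*ax,.110],max_speed=.08,max_force=8))
robot.set_gripper(.0,25)
s=robot.sense();print(s["grip_width"],s["grip_force"],s["wrist_force"],s["tool_pos"])
for y in (y0-.55,y1): 
    robot.movep([*ax,.110],[np.pi,0,y]); s=robot.sense();print(s["eef_rot"],s["wrist_force"],s["torque"])
robot.set_gripper(.05)
robot.servo_line([*ax,.19],max_speed=.12)
robot.movep([0.50,0,0.30],[np.pi,0,np.pi]); snap("r2")
robot.movep([0.36,0.27,0.25],[np.pi,0,np.pi]); snap("g2")
print(robot.sense()["time_s"])
a=cv2.imread("pics/r2.png")[120:300,225:405]
cv2.imwrite("pics/v2.png",cv2.resize(a,None,fx=3.3,fy=3.3,interpolation=cv2.INTER_CUBIC))
```

```text
False
0.012914625923897778 24.997729193419218 [ 0.88531847 -2.49192452 -0.30567609] [ 0.59724627 -0.01067899  0.11007497]
[-3.13954863e+00  1.29788140e-03 -2.85250705e+00] [ 3.48239546 -5.21688405 -2.43831975] [-0.69271453 -0.70882681 -0.07622359]
[-3.13893982e+00  2.53513826e-03  2.86430032e+00] [  3.78753794 -10.65905628  -2.79117399] [-1.41584484 -0.66002813 -0.05710764]
12.2917
```

View pics/v2.png

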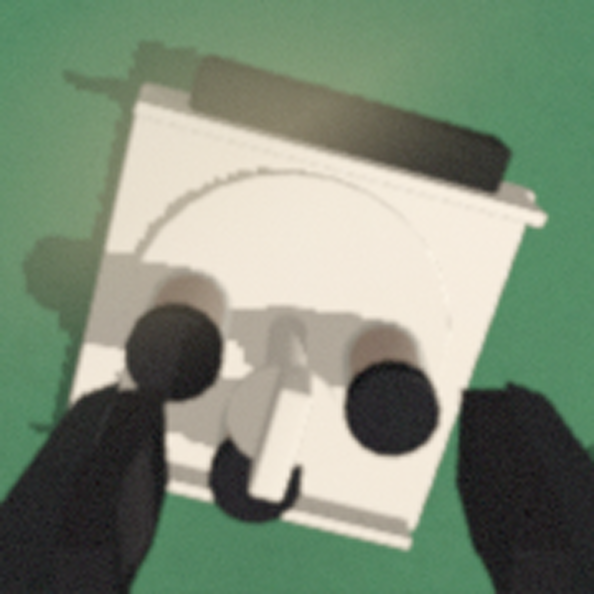

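View pics/g2.png

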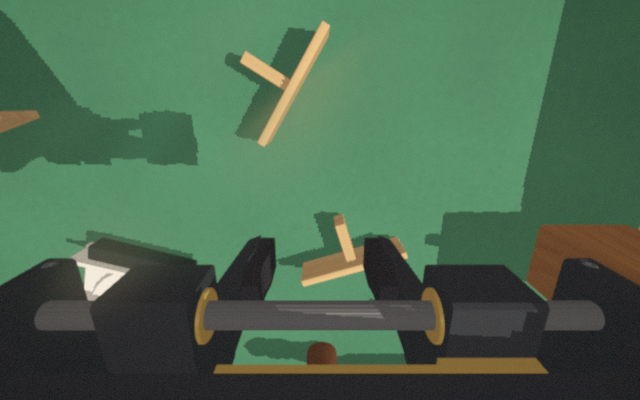

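The carousel has turned. The lids are now at zoom (174,352), (392,408) and (255,478), and the bar is aligned with the rack's axis. Next I check the angle and zoom on the guard, combining g1 and r1 in one picture.

Run:
```python
from h import *
np.set_printoptions(precision=4,suppress=True)
im,C=load("r2")
Z=lambda *p:np.array(p)/3.3+[225,120]-.35
L=ray(C,Z((174,352),(392,408),(255,478)),.082);print(L)
ax=(L[0]+L[1])/2;d=L[1]-L[0];b=L[2]-ax
print(ax,"yaw",np.arctan2(-d[0],d[1]),np.arctan2(b[1],b[0]),np.linalg.norm(d))
F=ray(C,Z((137,104),(546,217)),.052);d=F[1]-F[0];print("front",F,"yaw",np.arctan2(-d[0],d[1]))
K=ray(C,Z((292,393),(267,498)),.132);d=K[1]-K[0];print("bar edge",K,np.arctan2(d[1],d[0]))
a=load("g1")[0][175:260,275:390];b=load("r1")[0][105:190,465:610]
o=[cv2.resize(x,None,fx=5 ,fy=5,interpolation=cv2.INTER_CUBIC) for x in (a,b)]
# stack at 3.3x
o=[cv2.resize(x,None,fx=3.5,fy=3.5,interpolation=cv2.INTER_CUBIC) for x in (a,b)]
W=max(x.shape[1] for x in o);o=[cv2.copyMakeBorder(x,0,0,0,W-x.shape[1],0) for x in o]
v=np.vstack(o);print(v.shape,o[0].shape);cv2.imwrite("pics/gz.png",v[:,:,::-1])
```

```text
[[ 0.5807 -0.056   0.082 ]
 [ 0.6067  0.0352  0.082 ]
 [ 0.6403 -0.0235  0.082 ]]
[ 0.5937 -0.0104  0.082 ] yaw -0.2774117604978198 -0.274866758709446 0.09477917840468673
front [[ 0.4824 -0.0709  0.052 ]
 [ 0.5312  0.1019  0.052 ]] yaw -0.27531546126916406
bar edge [[ 0.575  -0.006   0.132 ]
 [ 0.6187 -0.0157  0.132 ]] -0.220481939875792
(596, 508, 3) (298, 508, 3)
```

View pics/gz.png

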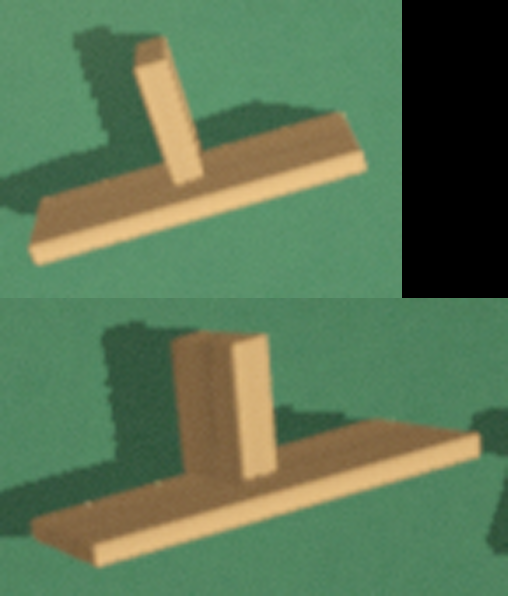

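The composite shows the bright board top and rib top clearly in both views.

Run:
```python
from h import *
np.set_printoptions(precision=4,suppress=True)
for n,o,dy,T,Rb in (("g1",(275,175),0,[(31,244),(362,151),(367,169),(38,265)],[(134,67),(165,60),(203,177),(178,185)]),
  ("r1",(465,105),298,[(95,545),(480,434),(480,456),(98,567)],[(232,343),(268,334),(276,472),(244,480)])):
    C=load(n)[1]
    Z=lambda p:(np.array(p)-[0,dy])/3.5+o-.35
    t=ray(C,Z(T),.05);r=ray(C,Z(Rb),.038)
    d=(t[1]-t[0]+t[2]-t[3])/2;e=(r[3]-r[0]+r[2]-r[1])/2
    print(n,"centre",t.mean(0),"len",np.linalg.norm(d),"yaw",np.arctan2(-d[0],d[1]),"rib c",r.mean(0),"ribyaw",np.arctan2(e[1],e[0]),np.linalg.norm(e))
    y=np.arctan2(-d[0],d[1]);print("grip from centre",t.mean(0)[:2]-.035*np.array([np.cos(y),np.sin(y)]))
```

```text
g1 centre [0.4987 0.3185 0.05  ] len 0.14863743107883184 yaw 0.304256866822168 rib c [0.4643 0.3072 0.038 ] ribyaw 0.31860473140774737 0.05705797017643303
grip from centre [0.4653 0.308 ]
r1 centre [0.4992 0.3186 0.05  ] len 0.14869732762335736 yaw 0.30611717320796306 rib c [0.4641 0.3071 0.038 ] ribyaw 0.29966521816670105 0.05644758292222432
grip from centre [0.4658 0.308 ]
```

Run:
```python
from h import *
np.set_printoptions(precision=4,suppress=True)
g=[.4650,.3075];yg=np.pi+.305;yr=np.pi-.2757
n=np.array([np.cos(-.2757),np.sin(-.2757)]);ax=np.array([.597,-.0105])
robot.movep([*g,.11],[np.pi,0,yg])
print(robot.servo_line([*g,.006],max_speed=.08,max_force=10))
robot.set_gripper(0,50)
s=robot.sense();print(s["grip_width"],s["grip_force"],s["tool_pos"],s["eef_rot"])
robot.servo_line([*g,.085],max_speed=.1)
p=ax-n*.187
robot.movep([*p,.085],[np.pi,0,yr])
robot.servo_line([*p,.0075],max_speed=.08)
snap("c1");s=robot.sense();print(s["time_s"],s["grip_width"],s["tool_pos"],s["eef_rot"],s["wrist_force"])
im=robot.read_camera("side");cv2.imwrite("pics/c1s.png",im[:,:,::-1])
b=cv2.imread("pics/c1.png");a=cv2.resize(im[150:280,220:420,::-1],(640,416),interpolation=cv2.INTER_CUBIC)
v=np.vstack([b[120:304],a]);cv2.imwrite("pics/v3.png",v);print(v.shape)
```

```text
False
0.01372415411575245 49.98120093718171 [0.465  0.3075 0.006 ] [-3.1415  0.     -2.8365]
18.2917 0.013500315993743276 [0.4173 0.0404 0.0079] [3.1415 0.001  2.866 ] [-0.1481 -0.2379 -1.3555]
(600, 640, 3)
```

View pics/v3.png

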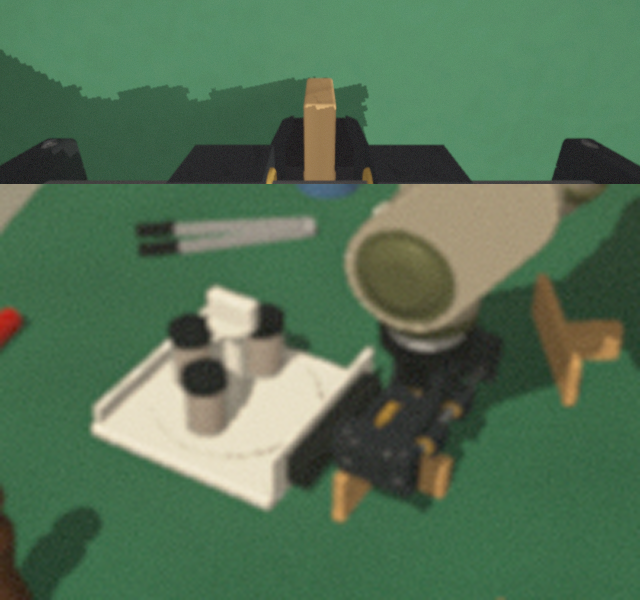

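Run:
```python
from h import *
np.set_printoptions(precision=4,suppress=True)
n=np.array([np.cos(-.2757),np.sin(-.2757)]);ax=np.array([.597,-.0105]);u=np.array([-n[1],n[0]])
z=.0068
robot.servo_line([*(ax-n*.175),z],max_speed=.04);robot.dwell(.3)
f0=robot.sense()["wrist_force"]
F=lambda:np.mean([robot.sense()["wrist_force"]-f0 for _ in range(5)],0)
print(robot.servo_line([*(ax-n*.140),z],max_speed=.02,max_force=5))
robot.dwell(.3);d=(ax-robot.sense()["tool_pos"][:2])@n
for k in range(6):
    f=F();fn=-(f[:2]@n);s=robot.sense();print("d",d,"fn",fn,"lat",f[:2]@u,"fz",f[2],s["torque"],s["tool_pos"],s["eef_rot"][2],s["time_s"])
    if abs(fn-10)<.4:break
    d-=np.clip((10-fn)*.001,-.004,.004)
    robot.servo_line([*(ax-n*d),z],max_speed=.01);robot.dwell(.3)
robot.dwell(.5)
print(F(),robot.sense()["grip_width"],robot.sense()["time_s"])
im=robot.read_camera("side");i2=robot.read_camera("scene")
a=cv2.resize(im[170:270,240:400],(640,400),interpolation=cv2.INTER_CUBIC)
b=cv2.resize(i2[180:290,280:420],(640,503),interpolation=cv2.INTER_CUBIC)[:200*0+503]
v=cv2.resize(np.vstack([a,b]),(425,600));cv2.imwrite("pics/v4.png",v[:,:,::-1])
```

```text
True
d 0.1527385066495627 fn 4.182675569338086 lat -0.29596126106247883 fz 2.4671023714140095 [0.1104 0.3494 0.0641] [0.45   0.031  0.0061] 2.8661916098588103 20.55
d 0.1487385066495627 fn 7.217906108657351 lat 0.3149347020551005 fz -1.1125269982497157 [0.2971 0.8197 0.0101] [0.4526 0.0303 0.0063] 2.8662353554597853 21.3583
d 0.14595641275822005 fn 8.404999636368089 lat -0.003470802144775543 fz -0.33701776864516875 [ 0.339   0.9783 -0.001 ] [0.4547 0.0297 0.0062] 2.866328181715563 22.0833
d 0.14436141239458813 fn 9.901305283890867 lat -0.4913404779457433 fz 1.3297979201501469 [0.3538 1.0539 0.0595] [0.4559 0.0293 0.0062] 2.8663428428771307 22.6917
[-8.6967  1.6101 -0.7915] 0.013841756260384008 23.1917
```

View pics/v4.png

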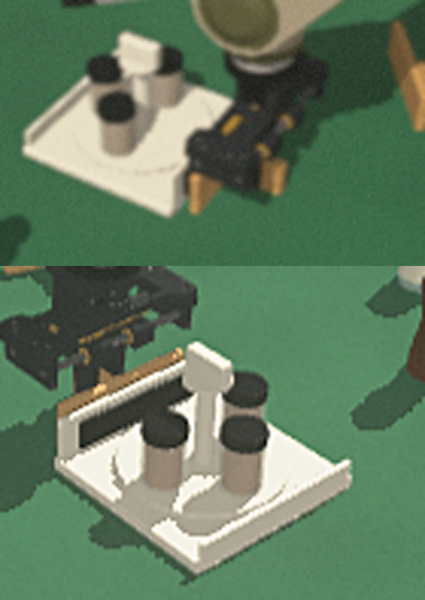

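The board sits flush on the strip with negligible yaw moment, and the carousel is unchanged. I'll fine-trim the force with averaging, hold, and hand in.

Run:
```python
from h import *
np.set_printoptions(precision=3,suppress=True)
n=np.array([np.cos(-.2757),np.sin(-.2757)])
def F(k=20):
    o=[]
    for _ in range(k):
        robot.dwell(.05);s=robot.sense();o.append([-s["wrist_force"][:2]@n,s["wrist_force"][2],s["torque"][2],s["grip_width"]])
    return np.array(o)
a=F();m=a.mean(0);print(m,a.std(0),a[:,0].max())
e=10-m[0]   # start-of-approach bias was ~0
if abs(e)>.7:
    t=robot.sense()["tool_pos"];robot.servo_line(list(t+np.r_[n*e*.001,0]),max_speed=.01)
a=F(50);print(a.mean(0),a.std(0),robot.sense()["tool_pos"],robot.sense()["time_s"])
if 8.5<a[:,0].mean()<11.5: print(robot.job_done())
```

```text
[ 9.92  -1.13   0.03   0.014] [0.475 0.436 0.035 0.   ] 10.760397961259175
[10.135 -0.956  0.035  0.014] [0.512 0.513 0.026 0.   ] [0.456 0.029 0.006] 26.7917
the job is handed in; nothing more can be done
None
```

I turned the carousel so its empty bay faces the strip (within about 0.005 rad). The guard is gripped by its rib and pressed square against the strip at about 10 N, held for over 2 s and still pressing. It is centred to about 1–2 mm by estimate rather than a close-up check, and clears the cart top by about 0.2 mm. I handed the job in at 26.8 s.

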